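# Set up a folding roller stand and hold it upright

### The arm

A 6-joint arm with a two-finger parallel gripper is mounted at the origin on the work surface. World frame = base frame: x ahead of the robot, y to its left, z up, the work surface at z = 0. Lengths are in m, angles in rad, forces in N, time in s.
With the tool pointing down it reaches from about 0.375 to 0.9 m from the base axis. Payload 3.1 kg.
Tool frame: the origin (TCP) lies between the finger pads; the fingertips stand 17 mm ahead of it and the grasp point (between the pads) lies 2 mm behind it (robot.nose_length is the distance from the TCP to the fingertips, in m); z points along the fingers, y is the line along which they close (so a half turn about z gives the same grasp; the last joint's range is limited). The gripper opens to 87 mm and grips with 3 to 60 N. Pads are 19 mm wide; open, the fingers measure 117 mm over their backs; the gripper's body (75 mm by 190 mm) begins 51 mm behind the grasp point.
Start: joints at [-1.516, 0.527, 1.433, -0, 1.181, -0.178], TCP at [0.145, -0.608, 0.24] pointing down, gripper open.
Joint ranges: [-3.08, 3.08], [-0.75, 2.2], [0.22, 2.44], [-1.43, 4.57], [0, 2.65], [-2.85, 2.85]. Speed limits (rad/s): [2.79, 2.79, 3.14, 3.14, 3.14, 3.14].

### API

Orientations are given as a unit quaternion [x, y, z, w].
In Python, from rig import robot, cams gives the robot as it stands.
- The arm moves only by the shell command python3 -m pendant 'ROWS' [FORCE]. ROWS is JSON, a list of rows, each an object with "jaw": the opening, from 0 (shut) to 1 (fully open); "linear": the shift along the tool's x, y, z in cm, a list of three; "twist": the turn about the tool's z in degrees. A call has 1 to 12 rows; each row shifts and turns the commanded pose from where the row before left it, along the tool's axes as they then stand; what a row does not reach is not made up. A row lasts 1/12 s, in which the tool goes at most 41.7 mm and 7.16 degrees, less where a joint would pass 70% of its speed; a pose out of reach is approached as far as the arm can. A call is refused whole if a number of a shift passes 4.17 or a number of a turn 7.16, either way. A call with a gripper value outside its range is refused whole. The fingers move at their own pace and stop on an object; FORCE is the grip in N (left out, the last holds). Time passes only in rows, so rows that do not move let the fingers close. It gives the time, the measured TCP pose, the force, the opening and the grip force at its end, in the units of the state.
- robot.get_obs(): the state, without advancing time (a new reading comes with each control period).
- cams.camera(name): name is "side" or "top" or "wrist"; returns a dict with "color" (384x512x3 uint8, blue, green, red), "depth" (384x512 float32, m along the optical axis (not along the pixel's ray), 0 where there is no reading), "fov_y" (degrees; the focal length in pixels is half the picture's height over the tangent of half this angle, whatever the lens; pixels are square), "cx", "cy" (the principal point, pixels), "view" (4x4, takes a point from world to camera coordinates). Camera axes: x right, y down, z forward; pixel columns grow to the right and rows downward; lengths in m; the calibration is good to about 2 mm. A picture is of the moment at which its call begins.
- robot.hand_in(): hands the job in; it is judged then, once.
The state is a dict: "time": time; "q": joint angles; "joint_velocities": joint speeds; "joint_torque": joint torques, N m; "position": TCP position; "tool_rot": TCP orientation; "ft_force": force on the tool from outside, world axes, zero at the start; "moment": the same for the moment, N m; "grip_width": finger opening in m; "grip_force": force on a finger pad.
Only numpy, scipy, OpenCV 4.12 (cv2) and the standard library are available. Lean on these libraries where they do the work, as an engineer would, in place of code of your own. Each camera call takes 0.05 s, during which the arm holds its last target. There are 200 camera calls.

### The job

First seat the round wooden pad (not the square one) flat in the round pocket of the green base plate, and only then flip the yellow spring-loaded side stand of the leaning frame down, over centre, to its stop. Then take the frame by its red grip bar and bring it upright until the stand's foot presses on the pad, without forcing it, and finish while still holding it there: the frame tips back if you let go, so do not let go at the end. Leave the square pad, the star knob and the bar clamp alone.

Things in the scene. Friction and masses are not known exactly. Their poses are not given: they have to be found in the camera images.
- tilt_axis (a point): Middle of the frame's tilt axis, fixed over the base plate, 30 mm above the table. Axes are the plate's: x along the tilt axis (level), z up. The frame leans at the start towards +y; the pocket and side stand are on the -y side.
- base_plate: Green plate 240 x 220 x 18 mm, fixed flat on the table. Origin: centre of its underside, z up; the tilt axis runs along x at y +50, z 30 mm. On it stand two axis brackets (x +-82 to 94, y 32 to 68, top 48 mm above the table) and two stop posts (x +-70, y 88, top 75 mm).
- pocket (a point): Centre of the floor of the round pocket in the base plate: 53 mm diameter, 9 mm deep, chamfered mouth; the floor is 9 mm and the plate's top 18 mm above the table. In tilt_axis axes it lies at x +66.5, y -86, z -21 mm. Axes as the plate.
- round_pad: Loose round disc of light wood, 50 mm diameter, 24 mm thick, about 60 g, lying flat on the table. Origin: centre of its underside, z up. It fits the pocket and then stands 15 mm proud of the plate.
- square_pad: Loose square block of the same light wood, 50 x 50 x 24 mm; does not fit the pocket; leave alone. Origin: centre of its underside. It and the round pad may swap places.
- frame_lean (a joint): Lean of the grey tube frame, rad: 0 upright, 0.40 leaning to +y on its stop (at the start), -0.15 past upright (other stop). 0.7 to 1 kg; a steel roller on its +y side makes it fall back from upright if let go. The bar needs 1 to 4 N. With pad seated and stand down, the foot meets the pad at lean 0; pulling on towards -y presses it on (about 2 N per N at the bar).
- frame: The grey tilting frame with its roller and red bar. Origin: on the tilt axis (same point as tilt_axis); axes lean with the frame: x along the tilt axis, z up along the uprights.
- stand: The side stand, a 12 mm yellow rod with a black foot and a spring strut beside its hinge. Origin: its hinge; turns with the leg, the leg runs along its -x.
- grip_bar (a point): Red bar on top of the frame, 22 mm diameter, 128 mm long plus black ends. Origin: its middle; x along the bar, z up along the frame. 175 mm from the tilt axis: in tilt_axis axes y = 175 sin(lean), z = 175 cos(lean) mm. Uprights (18 mm) at x +-70; the 44 mm roller is 60 mm below and 45 mm to +y. Pinched from above, it turns in the fingers as the frame swings.
- stand_hinge (a point): Hinge point of the side stand on the frame; axes of the frame (tilt with its lean; x along the tilt axis, z up along the frame). Lies at x +45, y -35, z +105 mm from the tilt axis in the frame's axes. With angle q, the leg points from here along (-cos q, -0.479 sin q, -0.878 sin q) in these axes.
- stand_angle (a joint): Angle q of the side stand, rad: 0 folded (leg along -x of the frame), 1.77 fully down on its stop. Over-centre spring: below about 0.6 rad it snaps back to 0, beyond about 0.65 rad (frame leaning) it swings down to 1.77 by itself. About 1 N across the leg near the foot moves it.
- stand_foot (a point): Black foot of the side stand, a ball of 18 mm diameter at the leg's end, 108 mm from the hinge; the leg is a yellow rod of 12 mm diameter. Origin: the ball's centre; axes turn with the leg, x points from the foot back to the hinge.
- star_knob: Black star knob of 58 mm, standing stud up, 30 mm high; bystander. Origin: centre of its underside.
- bar_clamp: Bar clamp with red handle, 280 mm long, lying on the table, up to 32 mm high; bystander. Origin: underside of the bar's middle, x along the bar.
Not all that is in view belongs to the job. What is shaped like the round_pad but blue, pink or turquoise is not meant.

How it is judged:
By the outcome, as a careful person would: the job done as asked, in the order asked, and still so for the second after the job is handed in, while the arm keeps its last pose, push and grip.
It also fails if it takes over 72 s, if anything falls off the work surface, if the arm or the gripper's body presses on something with over 40 N, if the wrist force passes 120 N, or if a joint passes its speed limit or range.

## Working session

There is one attempt and no reset: what is moved stays moved. The work goes in short steps, Python scripts to look and compute and a shell command to move; the robot and the scene stay as the last step left them, time stands still between calls to the robot, and variables do not carry over. Pictures are saved under pics/ and viewed, at most 10 in all, crops included, and the job is handed in when it is done.

```bash
ls; mkdir -p pics; cat > h.py <<'E'
import numpy as np,cv2
from rig import robot,cams
def cloud(c):
    f=c["color"].shape[0]/2/np.tan(np.radians(c["fov_y"])/2)
    v,u=np.indices(c["depth"].shape);d=c["depth"]
    P=np.stack([(u-c["cx"])*d/f,(v-c["cy"])*d/f,d],-1)
    V=np.array(c["view"]);return (P-V[:3,3])@V[:3,:3]
E
python3 - <<'E'
from h import *
o=robot.get_obs();print(o)
for n in("top","side"):
    c=cams.camera(n);cv2.imwrite(f"pics/{n}0.png",c["color"]);np.savez(f"{n}0.npz",P=cloud(c),C=c["color"],view=c["view"],fov=c["fov_y"],cx=c["cx"],cy=c["cy"])
E
```

```text
pics
{'time': 0.0, 'q': array([-1.51550850e+00,  5.28488962e-01,  1.43389927e+00, -5.13217065e-05,
        1.18139717e+00, -1.78476983e-01]), 'joint_velocities': array([ 2.75779551e-04, -8.33630415e-04, -5.21700980e-06,  9.89917395e-04,
       -4.03414690e-04, -5.03789449e-04]), 'joint_torque': array([ 3.84387668e-04, -4.40041709e+01, -1.76592904e+01,  6.32240810e-02,
        5.81669784e-02, -1.59213896e-04]), 'position': array([ 0.14476583, -0.60728427,  0.23855856]), 'tool_rot': array([ 9.93175289e-01,  1.16626084e-01,  4.38039991e-05, -1.09575742e-03]), 'ft_force': array([-0.17882137, -0.04212825,  0.23412249]), 'moment': array([-0.030403  ,  0.03651864,  0.02712391]), 'grip_force': 0.0, 'grip_width': 0.08704005522060242}
```

View pics/top0.png

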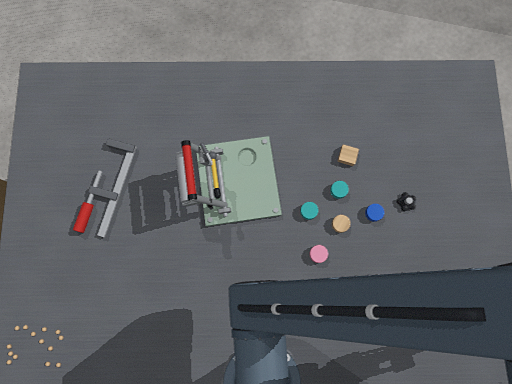

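View pics/side0.png

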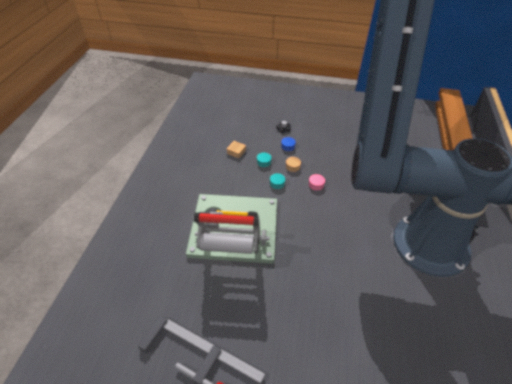

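The top view shows the round pad at (342,224), square pad at (349,155), pocket at (248,157), red bar from (186,145) to (192,197), and the yellow leg around (215,180). The side view agrees. Next I'll turn these into positions.

```bash
python3 - <<'E'
from h import *
for n in("top","side"):
    z=np.load(f"{n}0.npz");P,C=z["P"],z["C"];hsv=cv2.cvtColor(C,cv2.COLOR_BGR2HSV);H,S,V=[hsv[...,i].astype(int) for i in range(3)]
    X,Y,Z=P[...,0],P[...,1],P[...,2]
    g=(H>40)&(H<80)&(S>25)&(Z>.012)&(Z<.024)&(V>80)&(X>.3)&(X<.8)
    q=P[g];r=cv2.minAreaRect(q[:,:2].astype(np.float32)*1000);print(n,"plate",r,q[:,2].mean(),g.sum())
    w=(H>8)&(H<22)&(S>60)&(Z>.015)&(Z<.035)&(V>90)
    k,l,st,ce=cv2.connectedComponentsWithStats(w.astype(np.uint8))
    for i in range(1,k):
        if st[i,4]>30:
            p=P[l==i];p=p[p[:,2]>.019];rr=cv2.minAreaRect(p[:,:2].astype(np.float32)*1000);print("wood",ce[i],st[i,4],p.mean(0).round(4),rr)
    pk=(Z>.004)&(Z<.0125)&(X>.3)&(X<.8)
    if n=="top":
        b=np.zeros_like(pk);b[140:175,230:266]=1;p=P[pk&b];print("pocket floor",cv2.minEnclosingCircle(p[:,:2].astype(np.float32)*1000),p.mean(0),len(p))
    red=((H<6)|(H>174))&(S>150)&(Z>.12);p=P[red];print("red",p.mean(0),p.min(0),p.max(0),red.sum())
    ye=(H>18)&(H<32)&(S>140)&(Z>.05)&(Z<.25);p=P[ye];print("yel",p.mean(0),p.min(0),p.max(0),ye.sum())
    if n=="top":
        cv2.imwrite("pics/crop.png",cv2.resize(C[130:240,160:400],None,fx=3.3,fy=3.3,interpolation=cv2.INTER_CUBIC))
E
```

```text
top plate ((559.4872436523438, 64.88374328613281), (241.35711669921875, 220.4432373046875), 7.849396705627441) 0.01707002779942587 4309
wood [348.00367647 154.12867647] 272 [ 0.633  -0.2627  0.0233] ((633.1817626953125, -262.91876220703125), (49.51631164550781, 51.42329788208008), 73.22264862060547)
wood [340.62770563 223.08658009] 231 [ 0.4283 -0.2308  0.0232] ((428.3968811035156, -230.65463256835938), (46.2762451171875, 48.26156997680664), 0.07162602990865707)
pocket floor ((625.545166015625, 39.53201675415039), 61.28215026855469) [0.63040938 0.03852747 0.00868577] 252
red [0.54163689 0.17847444 0.20661166] [0.2656122  0.01842046 0.12012825] [0.60892481 0.19848291 1.23194509] 384
yel [0.54426891 0.12040493 0.14425396] [0.50830634 0.11292868 0.1369864 ] [0.58586941 0.12739523 0.15013627] 101
side plate ((558.3084106445312, 65.15071105957031), (239.16433715820312, 222.2639923095703), 8.02458381652832) 0.017780796205968646 1930
wood [439.86538462 126.86538462] 52 [-0.0747 -0.5281  0.0293] ((-74.49713897705078, -528.5015869140625), (3.666759967803955, 213.0274200439453), 0.2112995833158493)
wood [236.15568862 147.64071856] 167 [ 0.6311 -0.2608  0.0238] ((631.549072265625, -261.8843688964844), (55.0885124206543, 49.56238555908203), 67.84577178955078)
wood [293.13888889 162.36805556] 144 [ 0.4267 -0.2293  0.0237] ((426.7737731933594, -230.39198303222656), (49.22986602783203, 46.95710754394531), 80.17448425292969)
red [0.54199396 0.187104   0.2012709 ] [0.36689432 0.16514393 0.19141618] [0.60577154 0.72234882 0.90523841] 375
yel [0.53836442 0.12217454 0.14566865] [0.50644936 0.11518521 0.14189198] [0.57031525 0.12882218 0.14920997] 63
```

View pics/crop.png

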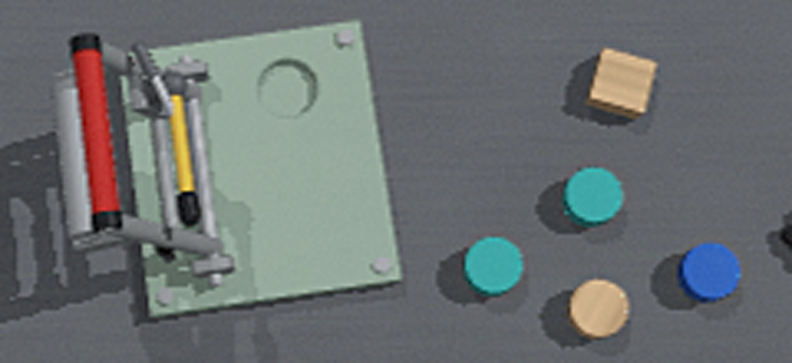

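The crop confirms the layout: the plate is turned about +7.9°, the folded leg's foot points towards the robot, and the computed pocket matches the measured floor (0.630, 0.0385). I'll hover over the round pad.

```bash
cat >> h.py <<'E'
from scipy.spatial.transform import Rotation as R
def plan(t,yaw=None,n=6):
    """yaw: world angle of tool x (tool down), prints per-row tool shift in cm and twist"""
    o=robot.get_obs();p=o["position"];M=R.from_quat(o["tool_rot"]).as_matrix()
    y0=np.degrees(np.arctan2(M[1,0],M[0,0]));tw=0 if yaw is None else -((yaw-y0+180)%360-180)/n
    d=(np.array(t)-p)/n*100
    print("t",o["time"],"p",p.round(4),"yaw",y0.round(1),"f",o["ft_force"].round(1),"w",o["grip_width"])
    for i in range(n): print((M@R.from_euler('z',tw*i,degrees=True).as_matrix()).T.dot(d).round(2).tolist(),round(tw,2))
A=np.radians(7.9);c0=np.array([.5588,.065])
def plate(x,y,z): # plate coords (mm) -> world
    x,y=x/1e3,y/1e3;return np.array([c0[0]+x*np.cos(A)-y*np.sin(A),c0[1]+x*np.sin(A)+y*np.cos(A),z/1e3])
E
python3 -c "
from h import *
plan([.4276,-.230,.14],62,12)"
```

```text
t 0.1 p [ 0.1448 -0.6073  0.2387] yaw 13.4 f [ 0.3 -0.4  0.2] w 0.08714219347166711
[3.02, -2.51, 0.83] -4.05
[3.19, -2.29, 0.83] -4.05
[3.34, -2.06, 0.83] -4.05
[3.48, -1.82, 0.83] -4.05
[3.6, -1.57, 0.83] -4.05
[3.7, -1.31, 0.83] -4.05
[3.79, -1.05, 0.83] -4.05
[3.85, -0.78, 0.83] -4.05
[3.9, -0.5, 0.83] -4.05
[3.92, -0.22, 0.83] -4.05
[3.93, 0.05, 0.83] -4.05
[3.91, 0.33, 0.83] -4.05
```

```bash
python3 -m pendant '[{"jaw":1,"linear":[3.0,-2.5,0.8],"twist":-4},{"jaw":1,"linear":[3.2,-2.3,0.8],"twist":-4},{"jaw":1,"linear":[3.3,-2.1,0.8],"twist":-4},{"jaw":1,"linear":[3.5,-1.8,0.8],"twist":-4},{"jaw":1,"linear":[3.6,-1.6,0.8],"twist":-4},{"jaw":1,"linear":[3.7,-1.3,0.8],"twist":-4},{"jaw":1,"linear":[3.8,-1.0,0.8],"twist":-4},{"jaw":1,"linear":[3.9,-0.8,0.8],"twist":-4},{"jaw":1,"linear":[3.9,-0.5,0.8],"twist":-4},{"jaw":1,"linear":[3.9,-0.2,0.8],"twist":-4},{"jaw":1,"linear":[3.9,0.0,0.8],"twist":-4},{"jaw":1,"linear":[3.9,0.3,0.8],"twist":-4}]'
python3 - <<'E'
from h import *
c=cams.camera("wrist");C=c["color"];cv2.imwrite("pics/w1.png",C);P=cloud(c)
hsv=cv2.cvtColor(C,cv2.COLOR_BGR2HSV);w=(hsv[...,0]>8)&(hsv[...,0]<22)&(hsv[...,1]>60)&(P[...,2]>.02)&(P[...,2]<.03)
k,l,st,ce=cv2.connectedComponentsWithStats(w.astype(np.uint8))
for i in range(1,k):
    if st[i,4]>200: p=P[l==i];print(ce[i],st[i],p.mean(0),cv2.minEnclosingCircle(p[:,:2].astype(np.float32)*1000))
plan([.4276,-.230,.029],None,4)
E
```

```text
time: 1.1
position: [0.4293, -0.2302, 0.143]
tool_rot: [0.859, 0.512, -0.0, -0.0]
ft_force: [0.2, -0.9, 1.2]
grip_width: 0.0871
grip_force: 0.0
[476.9307377 117.2954918] [ 447   85   62   66 2440] [ 0.63146013 -0.26271548  0.02377092] ((632.1470336914062, -264.46295166015625), 34.5612907409668)
[256.53148346 196.79935966] [233 167  51  51 937] [ 0.4243168  -0.23492952  0.02388751] ((427.6687927246094, -232.4498748779297), 24.9151554107666)
t 1.15 p [ 0.4314 -0.2239  0.1418] yaw 62.0 f [ 2.4  2.5 -0.6] w 0.0871618455843219
[-0.19, -0.0, 2.82] 0
[-0.19, -0.0, 2.82] 0
[-0.19, -0.0, 2.82] 0
[-0.19, -0.0, 2.82] 0
```

View pics/w1.png

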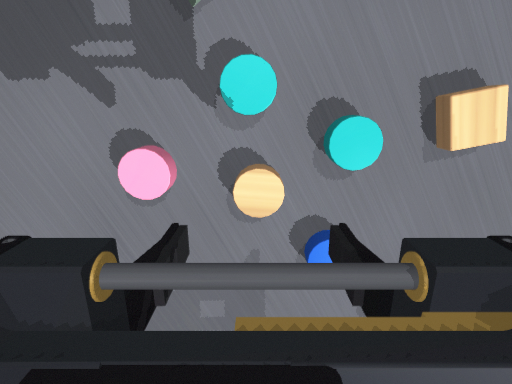

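The pad is at pixel (258,192) between the two finger lines and clear of its neighbours. Descend and grip.

```bash
python3 -m pendant '[{"jaw":1,"linear":[-0.4,0,2.8],"twist":0},{"jaw":1,"linear":[-0.4,0,2.8],"twist":0},{"jaw":1,"linear":[0,0,2.8],"twist":0},{"jaw":1,"linear":[0,0,0],"twist":0},{"jaw":1,"linear":[0,0,0],"twist":0},{"jaw":1,"linear":[0,0,0],"twist":0}]'; python3 -c "
from h import *
plan([.428,-.231,.029],62,2)"
```

```text
time: 1.65
position: [0.425, -0.2394, 0.0602]
tool_rot: [0.86, 0.51, 0.0, 0.0]
ft_force: [-0.2, 0.3, 0.7]
grip_width: 0.0872
grip_force: 0.0
t 1.65 p [ 0.425  -0.2394  0.0602] yaw 61.4 f [-0.2  0.3  0.7] w 0.08716631656025285
[0.44, -0.07, 1.56] -0.31
[0.44, -0.07, 1.56] -0.31
```

```bash
python3 -m pendant '[{"jaw":1,"linear":[0.45,0,1.5],"twist":0},{"jaw":1,"linear":[0.45,0,1.5],"twist":0},{"jaw":1,"linear":[0,0,0.1],"twist":0},{"jaw":1,"linear":[0,0,0],"twist":0},{"jaw":0.3,"linear":[0,0,0],"twist":0},{"jaw":0.3,"linear":[0,0,0],"twist":0},{"jaw":0.3,"linear":[0,0,0],"twist":0},{"jaw":0.3,"linear":[0,0,0],"twist":0},{"jaw":0.3,"linear":[0,0,0],"twist":0},{"jaw":0.3,"linear":[0,0,0],"twist":0}]' 20; python3 -c "
from h import *
o=robot.get_obs();print(o['position'])
plan(plate(66.5,-36,150),97.9,12)"
```

```text
time: 2.48
position: [0.4292, -0.2312, 0.0288]
tool_rot: [0.86, 0.51, 0.0, 0.0]
ft_force: [-0.1, 0.1, -0.5]
grip_width: 0.0551
grip_force: 0.0
[ 0.42919897 -0.2311987   0.02877984]
t 2.4833 p [ 0.4292 -0.2312  0.0288] yaw 61.4 f [-0.1  0.1 -0.5] w 0.05510364155443701
[2.77, 0.39, -1.01] -3.04
[2.75, 0.54, -1.01] -3.04
[2.72, 0.68, -1.01] -3.04
[2.68, 0.83, -1.01] -3.04
[2.63, 0.97, -1.01] -3.04
[2.57, 1.1, -1.01] -3.04
[2.51, 1.24, -1.01] -3.04
[2.44, 1.37, -1.01] -3.04
[2.37, 1.5, -1.01] -3.04
[2.28, 1.62, -1.01] -3.04
[2.19, 1.74, -1.01] -3.04
[2.1, 1.85, -1.01] -3.04
```

Still closing; close a few more rows and then lift.

```bash
python3 -m pendant '[{"jaw":0.3,"linear":[0,0,0],"twist":0},{"jaw":0.3,"linear":[0,0,0],"twist":0},{"jaw":0.3,"linear":[0,0,0],"twist":0},{"jaw":0.3,"linear":[0,0,0],"twist":0},{"jaw":0.3,"linear":[0,0,-1.5],"twist":0},{"jaw":0.3,"linear":[0,0,-2],"twist":0},{"jaw":0.3,"linear":[0,0,-2],"twist":0}]'
```

```text
time: 3.07
position: [0.4285, -0.2305, 0.0834]
tool_rot: [0.86, 0.51, -0.0, -0.001]
ft_force: [1.3, -0.0, -0.2]
grip_width: 0.0491
grip_force: 20.0
```

```bash
python3 -m pendant '[{"jaw":0.3,"linear":[2.8,0.4,-0.3],"twist":-3},{"jaw":0.3,"linear":[2.75,0.55,-0.3],"twist":-3},{"jaw":0.3,"linear":[2.7,0.7,-0.3],"twist":-3},{"jaw":0.3,"linear":[2.7,0.85,-0.3],"twist":-3},{"jaw":0.3,"linear":[2.6,1,-0.3],"twist":-3},{"jaw":0.3,"linear":[2.6,1.1,-0.3],"twist":-3},{"jaw":0.3,"linear":[2.5,1.25,-0.3],"twist":-3},{"jaw":0.3,"linear":[2.45,1.4,-0.3],"twist":-3},{"jaw":0.3,"linear":[2.35,1.5,-0.3],"twist":-3},{"jaw":0.3,"linear":[2.3,1.6,-0.3],"twist":-3},{"jaw":0.3,"linear":[2.2,1.75,-0.3],"twist":-3},{"jaw":0.3,"linear":[2.1,1.85,-0.3],"twist":-3}]'
python3 -m pendant '[{"jaw":0.3,"linear":[0,0,0],"twist":0},{"jaw":0.3,"linear":[0,0,0],"twist":0},{"jaw":0.3,"linear":[0,0,0],"twist":0}]'
python3 - <<'E'
from h import *
c=cams.camera("wrist");C=c["color"];cv2.imwrite("pics/w2.png",C);P=cloud(c);np.savez("w2.npz",P=P,C=C)
hsv=cv2.cvtColor(C,cv2.COLOR_BGR2HSV);X,Y,Z=[P[...,i] for i in range(3)]
w=(hsv[...,0]>8)&(hsv[...,0]<22)&(hsv[...,1]>60)&(Z>.06)&(Z<.15)
k,l,st,ce=cv2.connectedComponentsWithStats(w.astype(np.uint8))
for i in range(1,k):
    if st[i,4]>100: p=P[l==i];print("pad",ce[i],st[i],p.mean(0),p[:,2].max(),cv2.minEnclosingCircle(p[p[:,2]>p[:,2].max()-.004][:,:2].astype(np.float32)*1000))
m=(Z>.006)&(Z<.0125)&(abs(X-.63)<.05)&(abs(Y-.0385)<.05);p=P[m];print("pocket",len(p),p.mean(0) if len(p) else 0, cv2.minEnclosingCircle(p[:,:2].astype(np.float32)*1000) if len(p) else 0)
t=plate(66.5,-36,100);print(t);plan(t,97.9,2)
E
```

```text
time: 4.07
position: [0.632, 0.0393, 0.1191]
tool_rot: [0.659, 0.752, -0.0, -0.001]
ft_force: [1.3, 0.5, -0.2]
grip_width: 0.0491
grip_force: 20.0
time: 4.32
position: [0.6307, 0.0378, 0.1187]
tool_rot: [0.66, 0.751, -0.001, -0.001]
ft_force: [-0.1, -0.5, -0.7]
grip_width: 0.0498
grip_force: 20.0
pad [80.47412354 68.02858932] [   0   50  174   35 4792] [0.55070468 0.1211683  0.14449139] 0.14847992700187168 ((552.908935546875, 119.63761901855469), 33.396514892578125)
pad [258.18921309 234.3178603 ] [ 215  199   87   64 4524] [0.62895271 0.04567619 0.1119976 ] 0.11731164924565736 ((629.9306640625, 37.61208724975586), 24.714441299438477)
pocket 1569 [0.62839282 0.04385948 0.00899671] ((629.4083862304688, 36.80213165283203), 26.421058654785156)
[0.62961688 0.03848172 0.1       ]
t 4.3667 p [0.6305 0.0373 0.1188] yaw 97.4 f [ 0.5  0.1 -0.7] w 0.049240126195908604
[0.06, -0.04, 0.94] -0.27
[0.06, -0.04, 0.94] -0.27
```

View pics/w2.png

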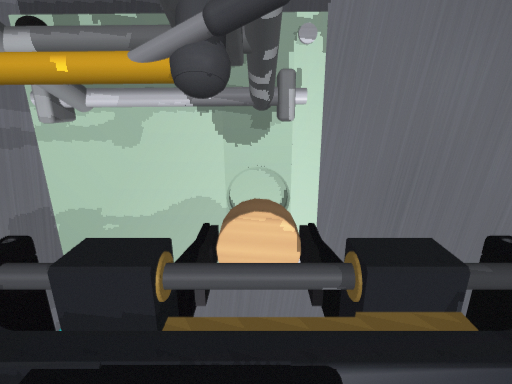

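The wrist view shows the pad held at (258,240), lined up with the pocket at (258,190). The offsets are under 1 mm, so I can lower it straight down.

```bash
python3 -m pendant '[{"jaw":0.3,"linear":[0.05,0,2.2],"twist":0},{"jaw":0.3,"linear":[0,0,2.2],"twist":0},{"jaw":0.3,"linear":[0,0,1.8],"twist":0},{"jaw":0.3,"linear":[0,0,0.6],"twist":0},{"jaw":0.3,"linear":[0,0,0.4],"twist":0},{"jaw":0.3,"linear":[0,0,0.3],"twist":0},{"jaw":0.3,"linear":[0,0,0.2],"twist":0},{"jaw":0.3,"linear":[0,0,0.2],"twist":0},{"jaw":0.3,"linear":[0,0,0],"twist":0},{"jaw":0.3,"linear":[0,0,0],"twist":0}]'
```

```text
time: 5.2
position: [0.6314, 0.0383, 0.0409]
tool_rot: [0.66, 0.751, -0.0, -0.0]
ft_force: [-2.4, -0.2, -0.9]
grip_width: 0.0493
grip_force: 20.0
```

```bash
python3 -m pendant '[{"jaw":0.3,"linear":[0,-0.1,0.15],"twist":0},{"jaw":0.3,"linear":[0,0,0.15],"twist":0},{"jaw":0.3,"linear":[0,0,0],"twist":0},{"jaw":0.3,"linear":[0,0,0],"twist":0}]'
```

```text
time: 5.53
position: [0.6312, 0.0382, 0.0377]
tool_rot: [0.66, 0.751, 0.0, 0.0]
ft_force: [-1.4, 1.2, 0.1]
grip_width: 0.049
grip_force: 20.0
```

```bash
python3 -m pendant '[{"jaw":0.75,"linear":[0,0,0],"twist":0},{"jaw":0.75,"linear":[0,0,0],"twist":0},{"jaw":0.75,"linear":[0,0,0],"twist":0},{"jaw":0.75,"linear":[0,0,0],"twist":0},{"jaw":0.75,"linear":[0,0,-1.5],"twist":0},{"jaw":0.75,"linear":[0,0,-3],"twist":0},{"jaw":0.75,"linear":[-1.5,0,-3],"twist":0},{"jaw":0,"linear":[-1.5,0,-3],"twist":0},{"jaw":0,"linear":[0,0,0],"twist":0},{"jaw":0,"linear":[0,0,0],"twist":0},{"jaw":0,"linear":[0,0,0],"twist":0}]'
python3 - <<'E'
from h import *
for n in("wrist","top"):
    c=cams.camera(n);C=c["color"];P=cloud(c);cv2.imwrite(f"pics/{n}3.png",C)
    hsv=cv2.cvtColor(C,cv2.COLOR_BGR2HSV);X,Y,Z=[P[...,i] for i in range(3)]
    w=(hsv[...,0]>8)&(hsv[...,0]<22)&(hsv[...,1]>60)&(Z>.025)&(Z<.05)&(abs(X-.63)<.05)&(abs(Y-.04)<.05)
    p=P[w];print(n,len(p))
    if len(p):
        a=np.linalg.lstsq(np.c_[p[:,:2]-p[:,:2].mean(0),np.ones(len(p))],p[:,2],rcond=None)[0]
        print(p.mean(0),a,cv2.minEnclosingCircle(p[:,:2].astype(np.float32)*1000))
    if n=="wrist":
        y=(hsv[...,0]>18)&(hsv[...,0]<32)&(hsv[...,1]>140)&(Z>.08)&(Z<.2);p=P[y];print("yel",p.mean(0),p.min(0),p.max(0))
T=plate(0,50,30);L=.4
def fr(x,y,z,l=L): 
    y,z=y*np.cos(l)+z*np.sin(l),z*np.cos(l)-y*np.sin(l);return plate(x,50+y,30+z)
print("hinge",fr(45,-35,105))
for q in(0,.3,.6,.8,1.77):
    print(q,[fr(45-r*np.cos(q),-35-.479*r*np.sin(q),105-.878*r*np.sin(q)).round(4) for r in(60,85,108)])
print("bar",fr(0,0,175),fr(0,0,175,0));plan(T)
E
```

```text
time: 6.45
position: [0.6341, 0.0086, 0.1422]
tool_rot: [0.66, 0.751, -0.0, -0.0]
ft_force: [-0.8, 0.4, -0.6]
grip_width: 0.0465
grip_force: 0.0
wrist 2369
[0.63065381 0.03747955 0.03286586] [ 0.00450725 -0.00962869  0.03286586] ((630.6578979492188, 36.61737823486328), 24.912704467773438)
yel [0.54579178 0.11731336 0.14450498] [0.50649687 0.00287278 0.13751457] [0.71195139 0.12535576 0.19773989]
top 0
hinge [0.59531156 0.12928016 0.14034105]
0 [array([0.5359, 0.121 , 0.1403]), array([0.5111, 0.1176, 0.1403]), array([0.4883, 0.1144, 0.1403])]
0.3 [array([0.5404, 0.1076, 0.1293]), array([0.5176, 0.0986, 0.1247]), array([0.4965, 0.0903, 0.1205])]
0.6 [array([0.5499, 0.0962, 0.1193]), array([0.531 , 0.0824, 0.1105]), array([0.5136, 0.0697, 0.1024])]
0.8 [array([0.5585, 0.0901, 0.1136]), array([0.5432, 0.0738, 0.1024]), array([0.5291, 0.0588, 0.0921])]
1.77 [array([0.6134, 0.0853, 0.1037]), array([0.6209, 0.067 , 0.0885]), array([0.6279, 0.0501, 0.0745])]
bar [0.54256117 0.18202692 0.19118567] [0.55192777 0.11452547 0.205     ]
t 6.55 p [0.6333 0.0091 0.1409] yaw 97.4 f [0.3 0.9 0.3] w 0.03863196314018544
[1.92, -1.11, 1.85] 0
[1.92, -1.11, 1.85] 0
[1.92, -1.11, 1.85] 0
[1.92, -1.11, 1.85] 0
[1.92, -1.11, 1.85] 0
[1.92, -1.11, 1.85] 0
```

The pad is seated: its top is level at z 0.0329 (33 mm expected). Next I'll close the fingers and go over the leg, near its foot.

```bash
python3 - <<'E'
from h import *
c=cams.camera("wrist");P=cloud(c).reshape(-1,3)
for y in np.arange(.06,.18,.01):
    print(round(y,3),[ (lambda s: round(s.max()*1000) if len(s) else None)(P[(abs(P[:,1]-y)<.005)&(abs(P[:,0]-x)<.005)&(P[:,2]<.25)][:,2]) for x in np.arange(.47,.57,.01)])
plan([.512,.1215,.185],97.9,6)
E
```

```text
0.06 [20, 20, 20, 19, 20, 20, 19, 20, 20, 19]
0.07 [19, 19, 19, 20, 20, 20, 19, 20, 20, 19]
0.08 [48, 20, 20, 21, 20, 20, 19, 20, 20, 19]
0.09 [50, 33, 32, 20, 20, 21, 20, 20, 20, 19]
0.1 [50, 58, 55, 38, 38, 38, 37, 35, 20, 20]
0.11 [66, 81, 78, 142, 148, 148, 147, 146, 143, 38]
0.12 [86, 89, 86, 20, 148, 148, 148, 148, 148, 148]
0.13 [19, 20, 20, 20, 20, 20, 20, 20, 20, 20]
0.14 [18, 23, 19, 19, 20, 20, 20, 20, 19, 20]
0.15 [None, None, None, None, None, None, None, 16, 18, 17]
0.16 [None, None, None, None, None, None, None, None, None, None]
0.17 [None, None, None, None, None, None, None, None, None, None]
t 6.6 p [0.6334 0.0091 0.1408] yaw 97.4 f [-0.1  0.4  0.1] w 0.03443045310805735
[2.12, -1.77, -0.73] -0.08
[2.12, -1.76, -0.73] -0.08
[2.12, -1.76, -0.73] -0.08
[2.13, -1.76, -0.73] -0.08
[2.13, -1.75, -0.73] -0.08
[2.13, -1.75, -0.73] -0.08
```

```bash
python3 -m pendant '[{"jaw":0,"linear":[0,0,-3],"twist":0},{"jaw":0,"linear":[0,-1.2,-1.4],"twist":0},{"jaw":0,"linear":[2.5,-1.9,0],"twist":0},{"jaw":0,"linear":[2.5,-1.9,0],"twist":0},{"jaw":0,"linear":[2.5,-1.9,0],"twist":0},{"jaw":0,"linear":[2.5,-1.9,0],"twist":0},{"jaw":0,"linear":[2.5,-1.9,0],"twist":0},{"jaw":0,"linear":[0,0,0],"twist":0},{"jaw":0,"linear":[0,0,0],"twist":0},{"jaw":0,"linear":[0,0,0],"twist":0}]'
python3 -c "
from h import *
plan([.512,.121,.167],None,2)"
```

```text
time: 7.43
position: [0.5128, 0.1189, 0.186]
tool_rot: [0.66, 0.752, -0.0, 0.0]
ft_force: [0.4, -0.6, -0.1]
grip_width: 0.0006
grip_force: 0.0
t 7.4333 p [0.5128 0.1189 0.186 ] yaw 97.5 f [ 0.4 -0.6 -0.1] w 0.0005847246510352923
[0.11, -0.02, 0.95] 0
[0.11, -0.02, 0.95] 0
```

```bash
python3 -m pendant '[{"jaw":0,"linear":[0.2,0,1.2],"twist":0},{"jaw":0,"linear":[0,0,0.8],"twist":0},{"jaw":0,"linear":[0,0,0.4],"twist":0},{"jaw":0,"linear":[-0.5,0.06,0.45],"twist":0},{"jaw":0,"linear":[-0.5,0.06,0.45],"twist":0},{"jaw":0,"linear":[-0.5,0.06,0.45],"twist":0},{"jaw":0,"linear":[-0.5,0.06,0.45],"twist":0}]'
python3 -c "
from h import *
plan([.517,.101,.144],None,1)"
```

```text
time: 8.02
position: [0.5198, 0.0998, 0.145]
tool_rot: [0.66, 0.751, 0.001, 0.002]
ft_force: [2.7, -1.3, 4.6]
grip_width: 0.0001
grip_force: 2.1
t 8.0167 p [0.5198 0.0998 0.145 ] yaw 97.4 f [ 2.7 -1.3  4.6] w 0.00012815032044858108
[0.16, -0.26, 0.1] 0
```

In contact and moving with about 5 N upward reaction. Continue past centre.

```bash
python3 -m pendant '[{"jaw":0,"linear":[-0.35,0.2,0.4],"twist":0},{"jaw":0,"linear":[-0.44,0.25,0.38],"twist":0},{"jaw":0,"linear":[-0.44,0.25,0.36],"twist":0},{"jaw":0,"linear":[-0.4,0.27,0.36],"twist":0},{"jaw":0,"linear":[-0.35,0.36,0.28],"twist":0},{"jaw":0,"linear":[-0.35,0.36,0.28],"twist":0},{"jaw":0,"linear":[-0.35,0.36,0.28],"twist":0},{"jaw":0,"linear":[-0.25,0.4,0.27],"twist":0},{"jaw":0,"linear":[-0.25,0.4,0.27],"twist":0},{"jaw":0,"linear":[-0.25,0.4,0.27],"twist":0},{"jaw":0,"linear":[0,0,0],"twist":0}]'
python3 - <<'E'
from h import *
c=cams.camera("wrist");cv2.imwrite("pics/w4.png",c["color"]);
c=cams.camera("top");C=c["color"];P=cloud(c);hsv=cv2.cvtColor(C,cv2.COLOR_BGR2HSV)
y=(hsv[...,0]>18)&(hsv[...,0]<32)&(hsv[...,1]>140)&(P[...,2]>.05)&(P[...,2]<.25)&(P[...,0]>.4);p=P[y];print(len(p),p.mean(0) if len(p) else 0)
E
```

```text
time: 8.93
position: [0.5548, 0.0709, 0.1125]
tool_rot: [0.66, 0.751, 0.0, 0.0]
ft_force: [0.4, 0.5, -0.8]
grip_width: 0.0004
grip_force: 0.0
0 0
```

View pics/w4.png

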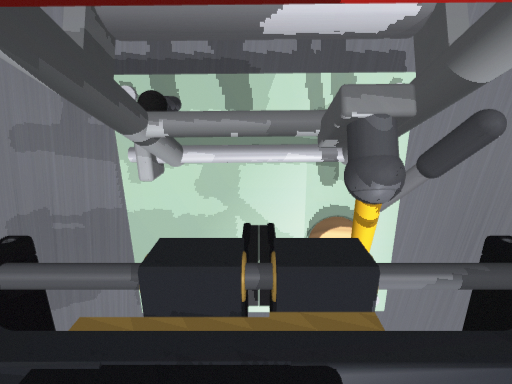

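The leg has swung down over the pad, around (366,230). Rise, swing over the bar, turn a quarter and open.

```bash
python3 -m pendant '[{"jaw":0,"linear":[0,0,-4],"twist":0},{"jaw":0,"linear":[0,0,-4],"twist":0},{"jaw":0.7,"linear":[0,0,-4],"twist":0},{"jaw":0.7,"linear":[0,0,-4],"twist":7.1},{"jaw":0.7,"linear":[0,0,0],"twist":7.1},{"jaw":0.7,"linear":[0,0,0],"twist":7.1},{"jaw":0.7,"linear":[0,0,0],"twist":7.1},{"jaw":0.7,"linear":[0,0,0],"twist":7.1},{"jaw":0.7,"linear":[0,0,0],"twist":7.1},{"jaw":0.7,"linear":[0,0,0],"twist":7.1},{"jaw":0.7,"linear":[0,0,0],"twist":7.1},{"jaw":0.7,"linear":[0,0,0],"twist":7.1}]'
python3 -m pendant '[{"jaw":0.7,"linear":[0,0,0],"twist":7.1},{"jaw":0.7,"linear":[0,0,0],"twist":7.1},{"jaw":0.7,"linear":[0,0,0],"twist":7.1},{"jaw":0.7,"linear":[0,0,0],"twist":4.4},{"jaw":0.7,"linear":[0,0,0],"twist":0},{"jaw":0.7,"linear":[0,0,0],"twist":0}]'
python3 - <<'E'
from h import *
c=cams.camera("side");C=c["color"];P=cloud(c);hsv=cv2.cvtColor(C,cv2.COLOR_BGR2HSV);H,S=hsv[...,0],hsv[...,1];X,Y,Z=[P[...,i] for i in range(3)]
m=((H<6)|(H>174))&(S>150)&(Z>.12)&(Z<.25)&(abs(Y-.18)<.06)&(abs(X-.54)<.1);p=P[m];print("bar surf",len(p),np.median(p,0),p.min(0),p.max(0))
m=(H>18)&(H<32)&(S>140)&(Z>.04)&(Z<.2)&(abs(X-.6)<.1)&(abs(Y-.08)<.07)
for n,pp in(("side",P[m]),): print(n,len(pp),pp.mean(0) if len(pp) else 0, pp[::12].round(3).tolist() if len(pp) else 0)
cv2.imwrite("pics/s5.png",cv2.resize(C[170:290,160:300],None,fx=5,fy=5,interpolation=cv2.INTER_CUBIC))
plan([.5426,.182,.24],7.9,5)
E
```

```text
time: 10.03
position: [0.5532, 0.0716, 0.2732]
tool_rot: [0.958, 0.285, -0.0, -0.0]
ft_force: [0.4, -0.0, -0.3]
grip_width: 0.0571
grip_force: 0.0
time: 10.53
position: [0.5534, 0.0715, 0.2731]
tool_rot: [0.998, 0.069, -0.0, -0.0]
ft_force: [0.2, -0.1, 0.4]
grip_width: 0.0609
grip_force: 0.0
bar surf 361 [0.55050203 0.18615816 0.19994879] [0.4799438  0.13869021 0.1447502 ] [0.6120196  0.20002734 0.20464149]
side 16 [0.61604632 0.07834533 0.10529103] [[0.626, 0.059, 0.09], [0.608, 0.086, 0.112]]
t 10.5833 p [0.5535 0.0714 0.2731] yaw 7.9 f [-0.4  1.1  0.7] w 0.061028608171382684
[0.09, -2.22, 0.66] 0.0
[0.09, -2.22, 0.66] 0.0
[0.09, -2.22, 0.66] 0.0
[0.09, -2.22, 0.66] 0.0
[0.09, -2.22, 0.66] 0.0
```

View pics/s5.png

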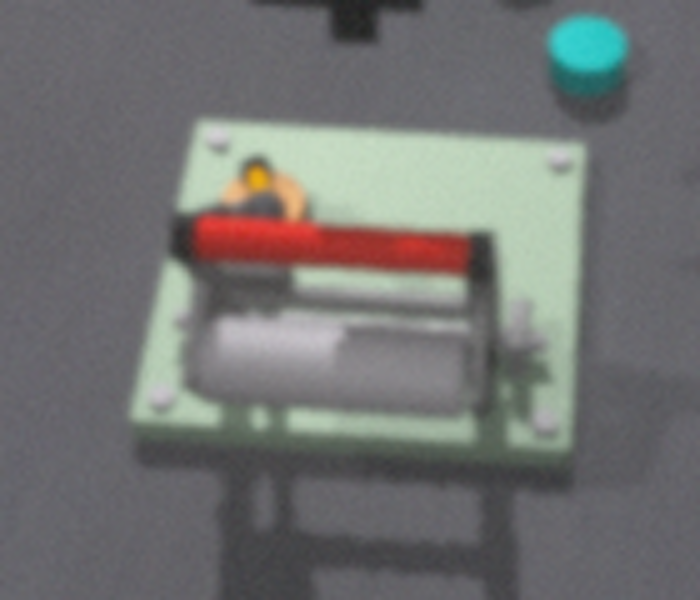

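The stand is fully down: leg points match q≈1.77, and the foot is above the pad at about (257,170). Now to the bar.

```bash
python3 -m pendant '[{"jaw":0.7,"linear":[0.1,-2.2,0.6],"twist":0},{"jaw":0.7,"linear":[0.1,-2.2,0.6],"twist":0},{"jaw":0.7,"linear":[0.1,-2.2,0.6],"twist":0},{"jaw":0.7,"linear":[0.1,-2.2,0.6],"twist":0},{"jaw":0.7,"linear":[0.1,-2.3,0.6],"twist":0},{"jaw":0.7,"linear":[0,0,1],"twist":0},{"jaw":0.7,"linear":[0,0,1.5],"twist":0},{"jaw":0.7,"linear":[0,0,1.5],"twist":0},{"jaw":0.7,"linear":[0,0,1.3],"twist":0},{"jaw":0.7,"linear":[0,0,0],"twist":0},{"jaw":0.7,"linear":[0,0,0],"twist":0}]'
python3 -c "
from h import *
plan([.5426,.182,.189],7.9,1)"
```

```text
time: 11.5
position: [0.5433, 0.1814, 0.1894]
tool_rot: [0.998, 0.068, -0.001, 0.0]
ft_force: [0.5, 0.0, 0.4]
grip_width: 0.061
grip_force: 0.0
t 11.5 p [0.5433 0.1814 0.1894] yaw 7.8 f [0.5 0.  0.4] w 0.06102055079712009
[-0.06, -0.07, 0.04] -0.07
```

```bash
python3 -m pendant '[{"jaw":0.1,"linear":[0,0,0],"twist":0},{"jaw":0.1,"linear":[0,0,0],"twist":0},{"jaw":0.1,"linear":[0,0,0],"twist":0},{"jaw":0.1,"linear":[0,0,0],"twist":0},{"jaw":0.1,"linear":[0,0,0],"twist":0},{"jaw":0.1,"linear":[0,0,0],"twist":0},{"jaw":0.1,"linear":[0,0,0],"twist":0},{"jaw":0.1,"linear":[0,0,0],"twist":0},{"jaw":0.1,"linear":[0,0,0],"twist":0},{"jaw":0.1,"linear":[0,0,0],"twist":0},{"jaw":0.1,"linear":[0,0,0],"twist":0},{"jaw":0.1,"linear":[0,0,0],"twist":0}]' 20
python3 - <<'E'
from h import *
plan([.5426,.182,.189],7.9,1)
# arc increments in tool axes (tool y = -plate y, z down), cm
L=np.array([.4,.35,.3,.25,.2,.15,.1,.05,.02,0,-.02]);print(np.c_[L[1:],-np.diff(17.5*np.sin(L)),-np.diff(17.5*np.cos(L))].round(3))
E
```

```text
time: 12.5
position: [0.5439, 0.1812, 0.1902]
tool_rot: [0.998, 0.068, 0.0, 0.001]
ft_force: [1.2, -5.3, 2.1]
grip_width: 0.0213
grip_force: 20.0
t 12.5 p [0.5439 0.1812 0.1902] yaw 7.8 f [ 1.2 -5.3  2.1] w 0.021251202592235674
[-0.12, -0.1, 0.12] -0.09
[[ 0.35   0.814 -0.32 ]
 [ 0.3    0.829 -0.279]
 [ 0.25   0.842 -0.238]
 [ 0.2    0.853 -0.195]
 [ 0.15   0.862 -0.152]
 [ 0.1    0.868 -0.109]
 [ 0.05   0.872 -0.066]
 [ 0.02   0.525 -0.018]
 [ 0.     0.35  -0.003]
 [-0.02   0.35   0.003]]
```

```bash
python3 -m pendant '[{"jaw":0.1,"linear":[0,0.4,-0.16],"twist":0},{"jaw":0.1,"linear":[0,0.41,-0.16],"twist":0},{"jaw":0.1,"linear":[0,0.41,-0.14],"twist":0},{"jaw":0.1,"linear":[0,0.42,-0.14],"twist":0},{"jaw":0.1,"linear":[0,0.42,-0.12],"twist":0},{"jaw":0.1,"linear":[0,0.42,-0.12],"twist":0},{"jaw":0.1,"linear":[0,0.43,-0.1],"twist":0},{"jaw":0.1,"linear":[0,0.43,-0.1],"twist":0},{"jaw":0.1,"linear":[0,0.43,-0.08],"twist":0},{"jaw":0.1,"linear":[0,0.43,-0.08],"twist":0},{"jaw":0.1,"linear":[0,0,0],"twist":0}]'
python3 -m pendant '[{"jaw":0.1,"linear":[0,0.43,-0.05],"twist":0},{"jaw":0.1,"linear":[0,0.43,-0.05],"twist":0},{"jaw":0.1,"linear":[0,0.4,-0.03],"twist":0},{"jaw":0.1,"linear":[0,0.3,-0.02],"twist":0},{"jaw":0.1,"linear":[0,0,0],"twist":0},{"jaw":0.1,"linear":[0,0,0],"twist":0},{"jaw":0.1,"linear":[0,0,0],"twist":0}]'
python3 -c "
from h import *
plan(np.r_[plate(0,50,203)],7.9,1)"
```

```text
time: 13.42
position: [0.5495, 0.1399, 0.2029]
tool_rot: [0.998, 0.068, 0.0, -0.0]
ft_force: [-1.7, 4.8, 6.6]
grip_width: 0.0215
grip_force: 20.0
time: 14.0
position: [0.5516, 0.1245, 0.2036]
tool_rot: [0.998, 0.068, 0.0, 0.0]
ft_force: [-1.1, 2.7, 4.9]
grip_width: 0.0214
grip_force: 20.0
t 14.0 p [0.5516 0.1245 0.2036] yaw 7.8 f [-1.1  2.7  4.9] w 0.021372622691587972
[-0.11, 1.0, 0.07] -0.1
```

```bash
for i in 1; do python3 -m pendant '[{"jaw":0.1,"linear":[0,0.25,0],"twist":0},{"jaw":0.1,"linear":[0,0.25,0.02],"twist":0},{"jaw":0.1,"linear":[0,0.2,0.03],"twist":0},{"jaw":0.1,"linear":[0,0,0],"twist":0},{"jaw":0.1,"linear":[0,0,0],"twist":0}]'; done; python3 -m pendant '[{"jaw":0.1,"linear":[0,0.15,0],"twist":0},{"jaw":0.1,"linear":[0,0,0],"twist":0},{"jaw":0.1,"linear":[0,0,0],"twist":0}]'; python3 -m pendant '[{"jaw":0.1,"linear":[0,0.1,0],"twist":0},{"jaw":0.1,"linear":[0,0,0],"twist":0},{"jaw":0.1,"linear":[0,0,0],"twist":0}]'
```

```text
time: 14.42
position: [0.5526, 0.1177, 0.2035]
tool_rot: [0.998, 0.068, 0.0, 0.0]
ft_force: [-1.1, 2.4, 6.2]
grip_width: 0.0214
grip_force: 20.0
time: 14.67
position: [0.5528, 0.1163, 0.2035]
tool_rot: [0.998, 0.068, 0.0, 0.0]
ft_force: [-2.0, 2.2, 5.9]
grip_width: 0.0214
grip_force: 20.0
time: 14.92
position: [0.5529, 0.1153, 0.2034]
tool_rot: [0.998, 0.068, 0.0, 0.0]
ft_force: [-1.3, 2.3, 6.7]
grip_width: 0.0211
grip_force: 20.0
```

```bash
python3 -m pendant '[{"jaw":0.1,"linear":[0,0.1,0.05],"twist":0},{"jaw":0.1,"linear":[0,0,0],"twist":0},{"jaw":0.1,"linear":[0,0,0],"twist":0},{"jaw":0.1,"linear":[0,0,0],"twist":0}]'|sed -n '2p;4p'; python3 -m pendant '[{"jaw":0.1,"linear":[0,0.1,0.05],"twist":0},{"jaw":0.1,"linear":[0,0,0],"twist":0},{"jaw":0.1,"linear":[0,0,0],"twist":0},{"jaw":0.1,"linear":[0,0,0],"twist":0}]'|sed -n '2p;4p'
```

```text
position: [0.5531, 0.1142, 0.2033]
ft_force: [-2.8, 1.9, 8.4]
position: [0.5532, 0.1131, 0.2032]
ft_force: [-2.6, 2.8, 10.4]
```

```bash
python3 -m pendant '[{"jaw":0.1,"linear":[0,0.1,-0.1],"twist":0},{"jaw":0.1,"linear":[0,0,0],"twist":0},{"jaw":0.1,"linear":[0,0,0],"twist":0},{"jaw":0.1,"linear":[0,0,0],"twist":0}]'|sed -n '2p;4p'; python3 -m pendant '[{"jaw":0.1,"linear":[0,0.1,-0.1],"twist":0},{"jaw":0.1,"linear":[0,0,0],"twist":0},{"jaw":0.1,"linear":[0,0,0],"twist":0},{"jaw":0.1,"linear":[0,0,0],"twist":0}]'|sed -n '2p;4p'
```

```text
position: [0.5533, 0.1127, 0.2032]
ft_force: [-1.3, 4.0, 6.4]
position: [0.5533, 0.1123, 0.2034]
ft_force: [0.5, 5.1, 0.6]
```

```bash
python3 -m pendant '[{"jaw":0.1,"linear":[0,0.1,0],"twist":0},{"jaw":0.1,"linear":[0,0,0],"twist":0},{"jaw":0.1,"linear":[0,0,0],"twist":0},{"jaw":0.1,"linear":[0,0,0],"twist":0},{"jaw":0.1,"linear":[0,0,0],"twist":0},{"jaw":0.1,"linear":[0,0,0],"twist":0}]'
python3 - <<'E'
from h import *
a=cams.camera("side")["color"][150:270,160:300];b=cams.camera("wrist")["color"]
a=cv2.resize(a,(448,384),interpolation=cv2.INTER_CUBIC);o=cv2.resize(np.hstack([a,b]),(800,320));cv2.imwrite("pics/f.png",o)
for _ in range(4): print(robot.get_obs()["ft_force"].round(1),robot.get_obs()["position"].round(4))
E
```

```text
time: 16.75
position: [0.5533, 0.112, 0.2033]
tool_rot: [0.998, 0.068, -0.0, -0.001]
ft_force: [-0.2, 7.6, 1.6]
grip_width: 0.0217
grip_force: 20.0
[0.1 7.7 1.4] [0.5533 0.112  0.2033]
[0.1 7.7 1.4] [0.5533 0.112  0.2033]
[0.1 7.7 1.4] [0.5533 0.112  0.2033]
[0.1 7.7 1.4] [0.5533 0.112  0.2033]
```

View pics/f.png

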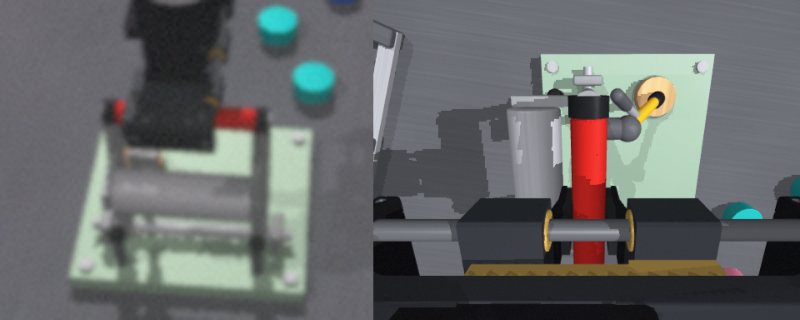

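The frame is upright, the foot rests on the middle of the pad at (657,97), and there is a steady 7.7 N pull at the bar, which is still gripped. Hand in.

```bash
python3 -c "
from rig import robot
print(robot.hand_in())"
```

```text
the job is handed in; nothing more can be done
None
```

The round pad is seated in its pocket, the stand was then flipped down to its stop, and the frame is held upright by the red bar with the foot pressing on the pad (7.7 N at the bar); the job was handed in at about 17 s, with no verdict returned.

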